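Set the rotary table over to its 45 degree mark

TASK

The jaw insert clamped on the small rotary table is to get its second, crossing set of serrations. Loosen the rim lock's clamp lever, swing the table clockwise (seen from above) by its handle until its pointer stands on the 45 degree mark, then tighten the lever again, firmly but without straining it. Do not drag the table round while it is still locked, and leave the other things on the bench where they are.

Things in the scene. Friction and masses are not known exactly. Their poses are not given: they have to be found in the camera images.
- lever_ball (a point): Centre of the black ball, 22 mm in diameter, on the end of the rim lock's clamp lever, 85 mm above the bench. The lever is a 9 mm steel bar that turns level about a vertical pivot, 60 mm from the ball; this point's x axis runs along it from the pivot out to the ball. Anticlockwise from above loosens (0.5 rad frees the table, stop 1 rad away), clockwise tightens. Left alone it stays put.
- handle_grip (a point): The table's turning handle, a black upright cylinder of 19 mm diameter that stands on the table's pointer arm, 80 mm from the table's axis: the point on its axis 83 mm above the bench; the handle's black grip reaches from 52 to 100 mm above the bench. This point's x axis points from the handle to the table's axis. The handle is fixed to the table and moves with it in a circle.
- pointer_tip (a point): Tip of the table's dark steel pointer, just outside the handle, 95.5 mm from the table's axis, above the degree ring.
- mark_45 (a point): The 45 degree mark that is wanted: middle of a long black line on the fixed aluminium degree ring, 102 mm from the table's axis, 24 mm above the bench; it lies 45 degrees clockwise (seen from above) of the zero mark. Every 45th degree has such a longest, thickest line, every 15th a middle one and every 5th a short one, so it is the next longest line clockwise from zero.
- zero_mark (a point): The zero mark of the degree ring: a long black line flanked by two drilled dots, 102 mm from the table's axis, 24 mm above the bench.
- swivel_base: Grey cast base of the rotary table, 236 mm in diameter and 24 mm high, bolted down by four ears; origin at the centre of its underside, on the vertical axis of the table. Its -x axis points to the zero mark; the rim lock stands on its -y side, the lever's pivot 75.5 mm from the table's axis.
- rotary_table (a joint): Angle of the table in rad: 0 with the pointer on the zero mark, growing clockwise seen from above, 0.785 with the pointer on the 45 degree mark. Stops at -0.7 and 1.4. Free, it turns with a light drag of 0.2 to 0.4 N m and stays where it is left; locked, it holds, and only a hard shove of some 7 to 25 N at the handle would drag it round against the lock.
- table_plate: Steel plate of the rotary table with rim, pointer, handle and two strap clamps that hold the jaw insert, all in one piece; origin on the table's axis at bench height. Plate 140 mm in diameter, top 46 mm above the bench; the strap clamps reach 71 mm. The lock presses on its rim step, 162 mm in diameter, 34 mm above the bench.
- screw_foot: Hidden brass foot of the lock under the lever's pivot; presses on the table's rim. It touches at another lever angle each time, so the angle does not tell tightness. Pushing the ball square to the lever takes 7 N while free (5 N remain at rest); from the touch on, tightening climbs 15 to 20 N per rad: firm is 5.5 N over the free push (4 to 7 will do), 10 N over strains it. Found at any tightness.
- caliper: Bystander: digital caliper, 236 x 66 mm, lying flat to the left of the table; origin under its middle.
- second_insert: Bystander: the other serrated steel jaw insert, 60 x 22 x 11 mm, lying to the right of the table; origin under its centre.
- spanner: Bystander: open-ended spanner, 155 mm long, lying to the right of the table; origin under its middle.

How it is judged:
On the way, in this order (a step that is already met when the one before it is completed fails the run):
1. the rim lock is loosened: its foot no longer presses on the table (contact force between screw_foot and table_plate below 1 N), for 0.2 s.
2. the loose table has been swung to the 45 degree mark (within 0.04 rad) (value of joint rotary_table between 0.745 and 0.825 rad and contact force between screw_foot and table_plate below 1 N), for 0.2 s.
At the end, for the whole second after the job is handed in: Pointer on the 45 degree mark (table joint 0.785 within 0.04 rad), table at rest and locked: its foot presses on the rim with 38 to 72 N (moving the ball on would take about 4 to 7 N more than while free); caliper, second insert and spanner within 30 mm of where they were (value of joint rotary_table between 0.745 and 0.825 rad and contact force between screw_foot and table_plate between 38 and 72 N and angular speed of table_plate below 0.02 rad/s and distance of each of caliper, second_insert, spanner from where it was at the start of the episode below 0.03 m); the robot touches nothing.
It fails at once if the lock is strained: clamping force over 105 N (contact force between screw_foot and table_plate above 105 N).
It fails at once if the table is dragged round under the lock (turning faster than 0.3 rad/s with over 15 N of clamping force) (contact force between screw_foot and table_plate above 15 N and (velocity of joint rotary_table above 0.3 rad/s or velocity of joint rotary_table below -0.3 rad/s)).
It fails at once if a bystander is shifted by more than 30 mm (distance of any of caliper, second_insert, spanner from where it was at the start of the episode above 0.03 m).
It also fails if it takes over 72 s, if anything falls off the work surface, if the arm or the gripper's body presses on something with over 40 N, if the wrist force passes 120 N, or if a joint passes its speed limit or range.

ROBOT

A 7-joint arm with a two-finger parallel gripper is mounted at the origin on a cart in front of the work surface, level with it; the furniture and walls round the work are solid. World frame = base frame: x ahead of the robot, y to its left, z up, the work surface at z = 0. Lengths are in m, angles in rad, forces in N, time in s.
With the tool pointing down it reaches from about 0.35 to 0.9 m from the base axis. Payload 8.1 kg.
Tool frame: the origin (TCP) lies between the finger pads; the fingertips stand 8 mm ahead of it and the grasp point (between the pads) lies 11 mm behind it; z points along the fingers, x is the direction in which the jaws open and shut, and the axes are right-handed (so a half turn about z gives the same grasp; the last joint's range is limited). The gripper opens to 92 mm and grips with 3 to 60 N. Pads are 19 mm wide; open, the fingers measure 130 mm over their backs; the gripper's body (75 mm by 190 mm) begins 47 mm behind the grasp point.
Start: joints at [-1.258, 0.434, 0.025, 1.573, -0.012, 1.134, -0.075], TCP at [0.252, 0.572, 0.235] pointing down, gripper open.
Joint ranges: [-2.62, 2.62], [-0.44, 2.09], [-1.27, 1.32], [0.08, 2.57], [-1.32, 4.46], [0.12, 2], [-2.74, 2.74]. Speed limits (rad/s): [2.22, 2.22, 3.01, 3.01, 3.14, 3.14, 3.14].

INTERFACE

Orientations are given as a unit quaternion [x, y, z, w].
In Python, from station import move_ptp, move_straight, movej, move_gripper, hold, inverse_kinematics, capture, MotionError, sign_off, read_time, read_joint_pos, read_qd, read_effort, read_tool_pos, read_eef_rot, read_contact_force, read_wrist_torque, read_gripper_width gives the robot as it stands. The module is installed in compiled form; this text tells all that it offers. Calls block until the motion is done:
- move_ptp(position, orientation): joint-space move of the TCP to a pose.
- move_straight(position, rot=None, vel=0.15): straight line of the TCP; rot=None keeps the orientation; vel is the mean speed in m/s.
- movej(angles): joint-space move.
- move_gripper(opening, f_grip=None): finger opening in m; f_grip is the grip in N (None keeps the last); returns when the fingers have stopped.
- hold(seconds).
- inverse_kinematics(position, orientation): joint angles nearest the present ones, or None.
- capture(name): name is "scene" or "side" or "wrist"; returns a dict with "image" (420x560x3 uint8, red, green, blue), "fx", "fy", "cx", "cy" (pixels), "position" and "attitude" of the camera in the world. Camera axes: x right, y down, z forward; pixel columns grow to the right and rows downward; lengths in m; the calibration is good to about 2 mm. A picture is of the moment at which its call begins. There is no depth.
A pose or a line that the arm cannot do raises MotionError and nothing moves.
- sign_off(): hands the job in, once; it reports no verdict.
Readings, each from a call of its own:
- read_time(): time.
- read_joint_pos(): joint angles.
- read_qd(): joint speeds.
- read_effort(): joint torques, N m.
- read_tool_pos(): TCP position.
- read_eef_rot(): TCP orientation.
- read_contact_force(): force on the tool from outside, world axes, zero at the start.
- read_wrist_torque(): the same for the moment, N m.
- read_gripper_width(): finger opening in m.
Only numpy, scipy, OpenCV 4.12 (cv2) and the standard library are available. Lean on these libraries where they do the work, as an engineer would, in place of code of your own. Each camera call takes 0.05 s, during which the arm holds its last target. There are 200 camera calls.

## Working session

There is one attempt and no reset: what is moved stays moved. The work goes in short steps, each a Python script; the robot and the scene stay as the last script left them, time stands still between calls to the robot, and variables do not carry over. Pictures are saved under pics/ and viewed, about 8 in all and at most 12, crops included, and the job is handed in when it is done.

```bash
ls; mkdir -p pics; cat > h.py <<'E'
import numpy as np, cv2
from station import *
from scipy.spatial.transform import Rotation as R
def snap(n,f):
    c=capture(n); cv2.imwrite('pics/'+f+'.png',c['image'][:,:,::-1]); 
    np.savez('pics/'+f+'.npz',**{k:v for k,v in c.items()}); return c
def Rm(a):
    a=np.array(a,float); return a if a.shape==(3,3) else R.from_quat(a).as_matrix()
def ray(c,u,v):
    d=Rm(c['attitude'])@np.array([(u-c['cx'])/c['fx'],(v-c['cy'])/c['fy'],1]); return np.array(c['position']),d/np.linalg.norm(d)
def onz(c,u,v,z):
    p,d=ray(c,u,v); return p+d*(z-p[2])/d[2]
def tri(*l):
    A=np.zeros((3,3));b=np.zeros(3)
    for c,u,v in l:
        p,d=ray(c,u,v);M=np.eye(3)-np.outer(d,d);A+=M;b+=M@p
    x=np.linalg.solve(A,b)
    return x,[np.linalg.norm(np.cross(ray(*q)[1],x-ray(*q)[0])) for q in l]
E
python3 - <<'E'
from h import *
a=snap('scene','s0');b=snap('side','d0')
for c in(a,b): print(c['position'],c['attitude'],c['fx'],c['cx'],c['cy'])
print(read_time(),read_tool_pos(),read_eef_rot(),read_gripper_width())
E
```

```text
pics
[-0.05577986 -0.93851819  0.58519185] [ 0.81001253 -0.23303623  0.15031532 -0.51670022] 522.699610872939 284.96015547842325 208.7990285540249
[ 0.11128747 -0.65939038  0.6515845 ] [ 0.85177683 -0.23958481  0.12944635 -0.4475701 ] 410.56003949185344 288.36188798733673 219.33174087328453
0.1 [0.25228504 0.57132484 0.2340259 ] [ 8.37824989e-01  5.45938441e-01 -5.66533019e-04  4.29950797e-04] 0.0917130508151503
```

View pics/s0.png

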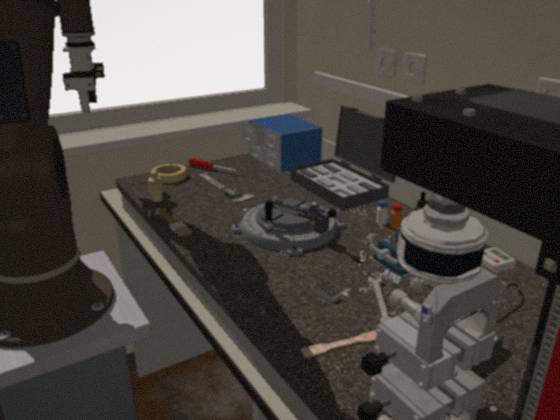

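View pics/d0.png

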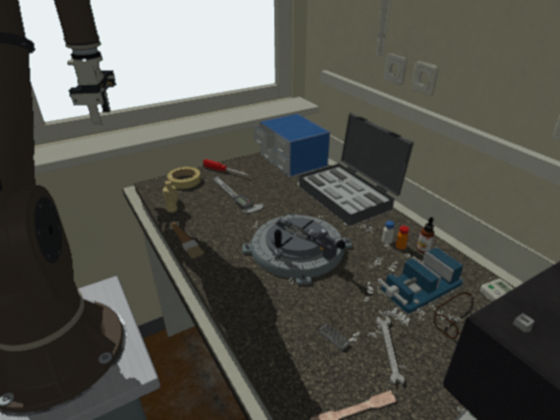

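The pictures show the table near side-pixel (297,245), its black handle near (278,238) and the lever ball near (341,244). Next I'll view it from above with the wrist camera.

```bash
python3 - <<'E'
from h import *
b=dict(np.load('pics/d0.npz'));a=dict(np.load('pics/s0.npz'))
c=onz(b,297,245,.03);print('centre',c,onz(a,290,222,.03)); print('handle',onz(b,278,238,.08),'ball',onz(b,341,244,.085))
q=R.from_euler('xyz',[np.pi,0,0]).as_quat()
for dx,f in((-.06,'w0'),):
    move_ptp([c[0]+dx,c[1],.34],q)
    w=snap('wrist',f);print(w['position'],Rm(w['attitude']).round(3).tolist(),w['fx'],read_tool_pos())
cv2.imwrite('pics/w0b.png',cv2.resize(w['image'][:,:,::-1],(800,600),interpolation=cv2.INTER_CUBIC))
print(read_time(),read_joint_pos())
E
```

```text
centre [0.54895335 0.00433074 0.03      ] [0.55339484 0.0034226  0.03      ]
handle [ 0.49032457 -0.00433208  0.08      ] ball [ 0.59675147 -0.10246489  0.085     ]
[0.48938269 0.07468362 0.48988057] [[1.0, 0.003, 0.001], [0.003, -0.966, -0.259], [0.0, 0.259, -0.966]] 330.232561336088 [0.4890452  0.00550578 0.33971364]
2.375 [-7.16360271e-01  1.32497269e-01  6.91243313e-01  1.76391620e+00
 -8.78768193e-02  1.27693585e+00 -1.64570540e-03]
```

View pics/w0b.png

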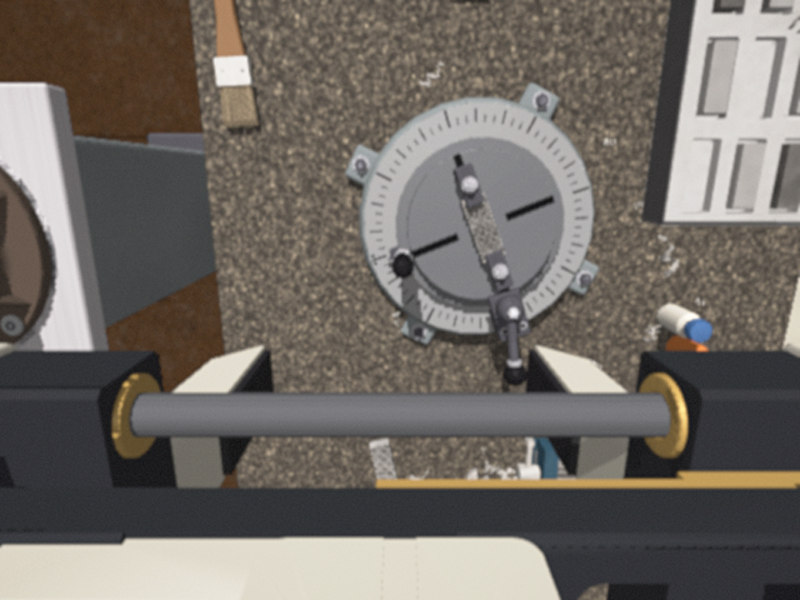

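Wrist view (800×600 scale): handle top near (402,265), lever pivot (512,312), ball (514,374), table centre about (477,215). The zero mark should lie left of the centre, near the handle. I'll take a second, closer wrist view.

```bash
python3 - <<'E'
from h import *
q=R.from_euler('xyz',[np.pi,0,0]).as_quat()
move_ptp([.545,-.07,.27],q)
w=snap('wrist','w1');print(w['position'],read_tool_pos(),read_time())
i=w['image'][:,:,::-1]; print(i.shape)
cv2.imwrite('pics/w1b.png',cv2.resize(i[:400,80:480],None,fx=1.5,fy=1.5,interpolation=cv2.INTER_CUBIC))
E
```

```text
[ 0.54564947 -0.0008592   0.41944589] [ 0.54510406 -0.06922458  0.26999356] 2.9667
(420, 560, 3)
```

View pics/w1b.png

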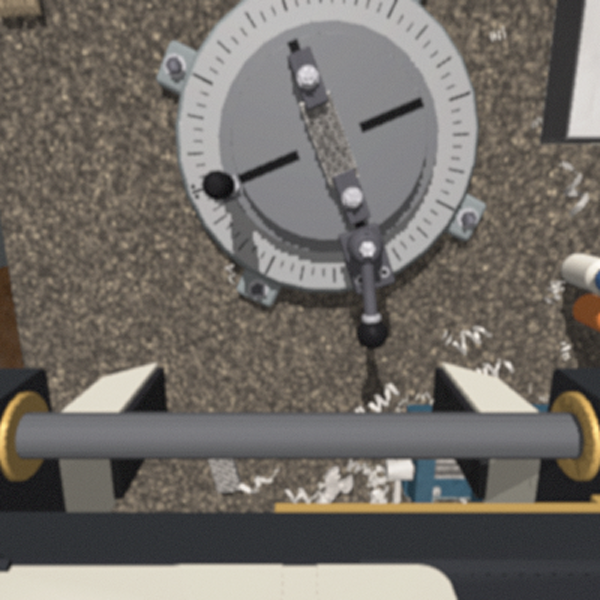

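The zero mark's drilled dots are at about (194,187)/(205,200), hidden partly under the handle at (217,185). The long 45° line is at (204,79). Ball (372,332), pivot (367,249).

```bash
python3 - <<'E'
from h import *
from scipy.optimize import least_squares
L=lambda f:dict(np.load(f'pics/{f}.npz'))
w0,w1,d0,s0=L('w0'),L('w1'),L('d0'),L('s0')
k=560/800
P0=lambda x,y:(w0,x*k,y*k); P1=lambda x,y:(w1,80+x/1.5,y/1.5)
ball=tri(P0(514,374),P1(372,332),(d0,341,244));print('ball',ball)
print('ball2',tri(P0(514,374),P1(372,332)))
h=tri(P0(402,265),P1(217,185));print('handletop',h)
pv=tri(P0(512,312),P1(367,249));print('pivot',pv)
for P,pts in((P1,[(178,130),(477,130),(327,291),(220,238)]),(P0,[(360,215),(594,212),(475,97),(480,336)])):
    X=np.array([onz(*P(*p),.024)[:2] for p in pts])
    s=least_squares(lambda c:np.hypot(*(X-c[:2]).T)-c[2],[.55,0,.118]);print('centre',s.x,s.fun.round(4))
c=s.x[:2]
for n,p in(('m45',onz(*P1(204,79),.024)),('dots',onz(*P1(199,193),.024)),('handle',h[0]),('pivot',pv[0]),('ball',ball[0])):
    d=p[:2]-c;print(n,p.round(4),np.hypot(*d).round(4),np.degrees(np.arctan2(d[1],d[0])).round(2))
b=ball[0]-pv[0];print(np.hypot(*b[:2]),np.degrees(np.arctan2(b[1],b[0])))
# overhead crops, rectified at z=.024 around centre 4px/mm? show ring
for i,w in(('r1',w1),):
    cv2.imwrite('pics/'+i+'.png',cv2.resize(w['image'][10:210,180:300,::-1],None,fx=3.6,fy=3,interpolation=cv2.INTER_CUBIC))
E
```

```text
ball (array([ 0.59667338, -0.10246313,  0.08508206]), [np.float64(0.0005394168427385351), np.float64(0.0005747438003629045), np.float64(6.932952388754218e-05)])
ball2 (array([ 0.59581021, -0.10092779,  0.08918767]), [np.float64(0.0004450708738425797), np.float64(0.00044507087384252963)])
handletop (array([ 0.49195899, -0.00147141,  0.08383113]), [np.float64(0.0004626441971223384), np.float64(0.00046264419712242614)])
pivot (array([ 0.59137709, -0.0437577 ,  0.08305452]), [np.float64(7.557785571775761e-05), np.float64(7.557785571768471e-05)])
centre [0.5673652  0.02816481 0.11231944] [ 0.0011 -0.0004  0.0013 -0.0019]
centre [0.5655979  0.02826177 0.11509982] [-0.0007 -0.0007  0.0008  0.0007]
m45 [0.4757 0.0731 0.024 ] 0.1005 153.51
dots [ 0.4678 -0.0079  0.024 ] 0.1043 -159.69
handle [ 0.492  -0.0015  0.0838] 0.0794 -158.01
pivot [ 0.5914 -0.0438  0.0831] 0.0765 -70.31
ball [ 0.5967 -0.1025  0.0851] 0.1344 -76.63
0.05894386007224043 -84.84484204508227
```

View pics/r1.png

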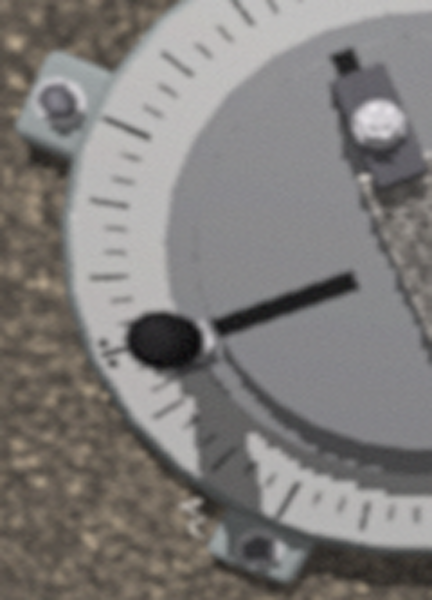

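Geometry agrees with the text: handle 79 mm from the axis, pivot 76 mm, lever 59 mm, heights right. Next: straddle the ball with a loose gap and loosen by 0.65 rad, logging the force.

```bash
cat >> h.py <<'E'
C=np.array([.5660,.0282]); 
PIV=np.array([.5914,-.0433])
def qy(y): return (R.from_euler('z',y)*R.from_euler('x',np.pi)).as_quat()
def lev(a,z=.074,r=.0592): return [PIV[0]+r*np.cos(a),PIV[1]+r*np.sin(a),z],qy(a+np.pi/2)
def ft(a):
    f=np.array(read_contact_force()); return f[:2]@[-np.sin(a),np.cos(a)], f@np.r_[np.cos(a),np.sin(a),0], f[2]
def go(a,vel,**k):
    p,q=lev(a,**k); move_straight(p,q,vel)
E
python3 - <<'E'
from h import *
a0=np.radians(-84.8)
move_gripper(.032,20)
p,q=lev(a0,.16);move_ptp(p,q);print('base',ft(a0))
go(a0,.1);print('down',ft(a0),read_time(),read_gripper_width())
for a in np.arange(.05,.76,.05):
    go(a0+a,.03); print(round(a,2),np.round(ft(a0+a),2),round(read_time(),2))
w=snap('wrist','w2');cv2.imwrite('pics/w2b.png',cv2.resize(w['image'][:,:,::-1],None,fx=1.2,fy=1.2))
E
```

```text
base (np.float64(-0.37159672622449547), np.float64(-0.4598271529906464), np.float64(0.557654995029383))
down (np.float64(-0.7457608370234134), np.float64(0.3886406414061817), np.float64(0.03149573751365625)) 5.6083 0.03201508463639922
0.05 [0.69 0.79 0.2 ] 5.86
0.1 [-0.95 -0.81  1.48] 6.11
0.15 [-3.51 -1.26  2.62] 6.36
0.2 [-3.79 -1.89  1.63] 6.61
0.25 [-3.61 -1.44  1.24] 6.86
0.3 [-4.83 -2.55  1.92] 7.11
0.35 [-5.26 -3.35  0.58] 7.36
0.4 [-5.11 -2.86  1.14] 7.61
0.45 [-4.69 -2.61  1.87] 7.86
0.5 [-5.49 -3.14  1.56] 8.11
0.55 [-5.68 -3.12  1.47] 8.36
0.6 [-4.91 -2.53  1.49] 8.61
0.65 [-5.69 -2.96  1.6 ] 8.86
0.7 [-5.59 -3.65  0.18] 9.11
0.75 [-5.   -3.4  -0.13] 9.36
```

View pics/w2b.png

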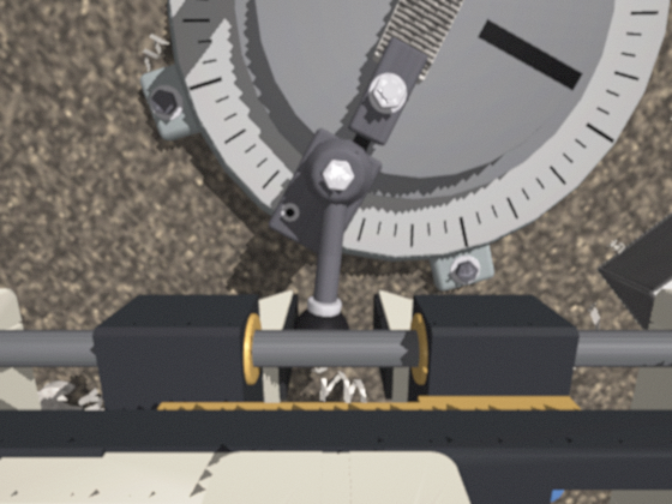

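The lever swung freely: the force climbed as it unclamped and levelled at about 5.2 N once free, for over 0.4 rad. Now I release the ball, grip the handle and swing the table.

```bash
cat >> h.py <<'E'
def han(phi,z=.072,r=.0797): return [C[0]+r*np.cos(phi),C[1]+r*np.sin(phi),z],qy(phi-np.pi/2)
E
python3 - <<'E'
from h import *
a0=np.radians(-84.8)
go(a0+.675,.05);print(ft(a0+.675));go(a0+.675,.15,z=.17)
p0=np.radians(202.0);p1=np.radians(154.4)
move_gripper(.06)
p,q=han(p0,.17);move_ptp(p,q);print(read_joint_pos(),np.round(read_contact_force(),2))
print([inverse_kinematics(*han(x)) is not None for x in np.linspace(p0,p1,6)])
move_straight(han(p0)[0],None,.12);move_gripper(.0,12);print(read_gripper_width(),np.round(read_contact_force(),2))
for x in np.linspace(p0,p1,13)[1:]:
    p,q=han(x);move_straight(p,q,.05);f=np.array(read_contact_force());print(round(np.degrees(x),1),f.round(2),round(read_time(),2))
E
```

```text
(np.float64(-0.0029842722647157316), np.float64(-0.45375956870035417), np.float64(0.4436664989610467))
[-0.2416506   0.2898924   0.17126236  1.98254941 -0.06353764  0.8728136
  1.9146258 ] [ 0.03 -0.07 -0.44]
[True, True, True, True, True, True]
0.018210047818481692 [-0.68  0.73  1.55]
198.0 [-0.47  1.44  1.71] 13.91
194.1 [ 0.39 -0.18  1.77] 14.17
190.1 [0.11 0.05 2.71] 14.43
186.1 [0.5  0.17 1.67] 14.68
182.2 [ 0.39 -0.35  2.58] 14.94
178.2 [-0.79  0.74  2.62] 15.2
174.2 [-1.6   0.38  3.83] 15.46
170.3 [-0.2  -0.14  3.1 ] 15.72
166.3 [-0.25  0.89  3.5 ] 15.97
162.3 [-0.71  0.23  2.35] 16.23
158.4 [0.43 0.7  2.1 ] 16.49
154.4 [0.28 0.67 1.23] 16.75
```

```bash
python3 - <<'E'
from h import *
move_gripper(.045);p,q=han(np.radians(154.4),.2);move_straight(p,None,.15)
move_ptp([.50,-.04,.23],qy(0));hold(.2)
w=snap('wrist','w3');print(w['position'],read_time())
cv2.imwrite('pics/w3b.png',cv2.resize(w['image'][0:200,150:410,::-1],None,fx=3,fy=3,interpolation=cv2.INTER_CUBIC))
E
```

```text
[0.5002088  0.02978711 0.37979117] 19.4583
```

View pics/w3b.png

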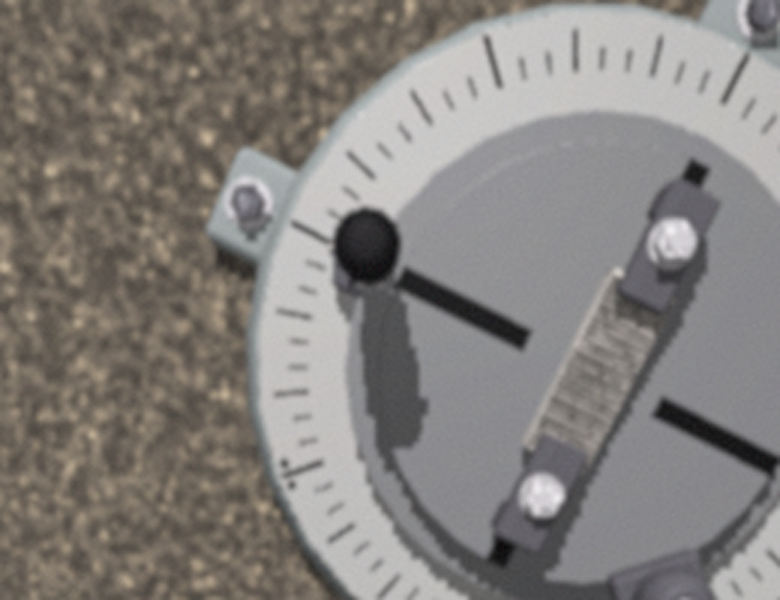

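Visible: zero mark (306,470) with its dots, 45° line (312,232), 90° line (493,62), 135° line (736,80). The handle is at (367,245), apparently near the 45° line but with parallax. I'll compute the angle.

```bash
python3 - <<'E'
from h import *
from scipy.optimize import least_squares
w=dict(np.load('pics/w3.npz'))
f=lambda x,y,z:onz(w,150+x/3,y/3,z)[:2]
M=np.array([f(*p,.024) for p in((306,470),(312,232),(493,62),(736,80))])
k=np.arange(4)*np.pi/4
def res(p):
    t=p[2]-k;return (M-p[:2]-p[3]*np.c_[np.cos(t),np.sin(t)]).ravel()
s=least_squares(res,[.566,.028,np.radians(199),.102]);print(s.x,np.degrees(s.x[2]),(s.fun*1e3).round(2))
c=s.x[:2]
for n,z,p in(('top',.1,(367,245)),('s1',.046,(405,278)),('s2',.046,(525,340)),('s3',.046,(660,405)),('s4',.046,(775,465)),('pts',.024,(336,243))):
    X=f(*p,z);d=X-c;print(n,X,np.hypot(*d),np.degrees(np.arctan2(d[1],d[0])))
d=f(405,278,.046)-f(525,340,.046);d2=f(405,278,.046)-f(775,465,.046);print(np.degrees([np.arctan2(*d[::-1]),np.arctan2(*d2[::-1])]), 'target',np.degrees(s.x[2])-45)
E
```

```text
[0.56740495 0.02823027 3.47430202 0.10256135] 199.06284246902405 [ 0.65 -0.17 -0.62  0.63 -0.22 -0.11  0.18 -0.35]
top [0.4945376  0.06117427] 0.07996847917661999 155.67183744641582
s1 [0.50551564 0.05743397] 0.06843348895681126 154.7387890765599
s2 [0.54444603 0.03864117] 0.025209108708185476 155.60771794089908
s3 [0.58960092 0.01831202] 0.024311162853264408 -24.07745215142564
s4 [ 0.6294221  -0.00107113] 0.06859080608788524 -25.289449133718424
pts [0.48257288 0.07029443] 0.09468830330104853 153.62539031988067
[154.23208331 154.72465376] target 154.06284246902405
```

The table stands at about 0.774 rad by the plate slots (0.757 by the handle), within tolerance. I'll nudge it closer, then tighten in small steps with force readings.

```bash
sed -i 's/^C=.*/C=np.array([.5674,.0282])/; s/r=.0797/r=.0800/' h.py
cat > tight.py <<'E'
from h import *
a0=np.radians(-84.8)
def meas(a,n=8):
    l=[]
    for _ in range(n): hold(.03); l.append(ft(a+.075))
    return np.mean(l,0)
E
python3 - <<'E'
from tight import *
p,q=han(np.radians(154.9),.2);move_ptp(p,q)
p,q=han(np.radians(154.9));move_straight(p,None,.15);move_gripper(0,12)
p,q=han(np.radians(154.0));move_straight(p,q,.02);hold(.2);print(np.round(read_contact_force(),2))
move_gripper(.045);move_straight([p[0],p[1],.2],None,.15)
move_gripper(.032)
a=a0+.675
p,q=lev(a,.16);move_ptp(p,q);go(a,.1);b=meas(a);print('base',b.round(2),read_time())
while a>a0+.30:
    a-=.06;go(a,.03);print(round(a-a0,3),meas(a,5).round(2),round(read_time(),2))
E
```

```text
[-2.    0.49  5.5 ]
base [ 0.21 -0.17  0.3 ] 26.5083
0.615 [0.26 0.32 0.44] 26.94
0.555 [-0.2  -0.22  0.03] 27.38
0.495 [ 5.28 -0.37 -1.23] 27.81
0.435 [ 5.89 -0.13 -1.72] 28.24
0.375 [ 5.84 -0.54 -1.73] 28.68
0.315 [ 6.01 -0.52 -2.02] 29.11
0.255 [ 5.61 -0.08 -2.39] 29.54
```

```bash
python3 - <<'E'
from tight import *
a=a0+.255
free=5.85;n=0
while True:
    a-=.04;n+=1;go(a,.03);m=meas(a,6);print(round(a-a0,3),m.round(2),round(read_time(),2))
    if m[0]>free+4.3 or read_time()>45 or a<a0-.6: break
E
```

```text
0.215 [ 6.14 -0.45 -2.57] 29.99
0.175 [ 6.64 -0.59 -2.91] 30.44
0.135 [ 6.68 -0.7  -3.15] 30.89
0.095 [ 6.34 -0.43 -3.11] 31.34
0.055 [ 6.69 -0.64 -3.3 ] 31.79
0.015 [ 6.82 -0.66 -3.91] 32.24
-0.025 [ 7.85 -0.96 -4.56] 32.69
-0.065 [ 8.19 -1.44 -5.66] 33.14
-0.105 [ 8.87 -0.75 -5.3 ] 33.59
-0.145 [ 9.7  -0.97 -5.41] 34.04
-0.185 [10.41 -0.92 -5.68] 34.49
```

Touch came near 0.0 with a free push of about 6.6 N. The slope is about 18 N/rad, as specified, so the excess is now about 3.8 N. Firm (about +5.5 N) needs roughly 0.09 rad more.

```bash
python3 - <<'E'
from tight import *
a=a0-.185
for d in(.04,.04,.015):
    a-=d;go(a,.03);m=meas(a,10);print(round(a-a0,3),m.round(2),round(read_time(),2))
    if m[0]>12: break
E
```

```text
-0.225 [10.76 -1.07 -6.44] 35.08
-0.265 [11.51 -1.32 -6.19] 35.66
-0.28 [12.69 -1.48 -6.92] 36.24
```

```bash
python3 - <<'E'
from tight import *
a=a0-.28
print(meas(a,10).round(2))
go(a+.075,.03);print(meas(a+.075,6).round(2));go(a+.075,.1,z=.2)
move_ptp([.50,-.04,.23],qy(0));hold(.2)
w=snap('wrist','w4');print(read_time());snap('side','d4')
i=dict(np.load('pics/w3.npz'))['image']
cv2.imwrite('pics/w4b.png',cv2.resize(w['image'][0:200,150:410,::-1],None,fx=3,fy=3,interpolation=cv2.INTER_CUBIC))
E
```

```text
[12.29 -1.69 -6.76]
[0.22 0.31 0.21]
39.25
```

View pics/w4b.png

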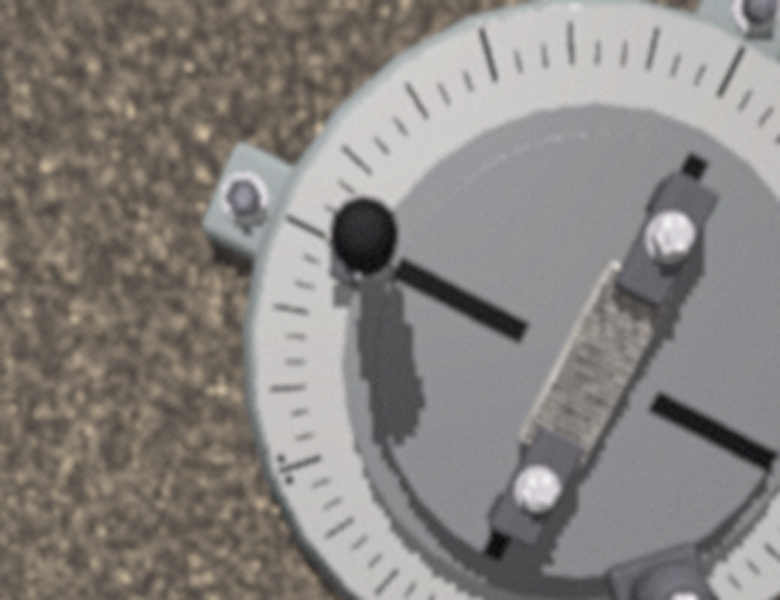

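View pics/d4.png

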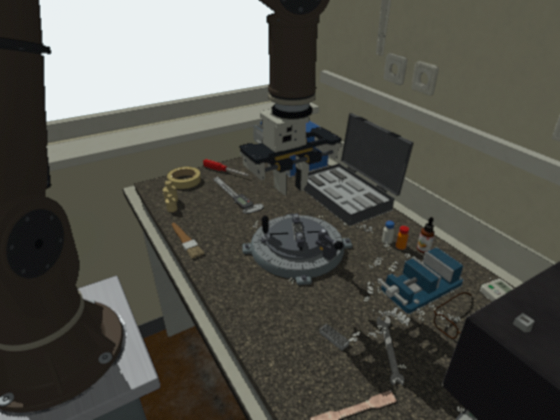

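Bystanders are unmoved in the side view. In the wrist view the 45° line is at (306,226) and the plate slots run (400,270)–(770,460). Last angle check:

```bash
python3 - <<'E'
from h import *
from scipy.optimize import least_squares
w=dict(np.load('pics/w4.npz'))
f=lambda x,y,z:onz(w,150+x/3,y/3,z)[:2]
M=np.array([f(*p,.024) for p in((302,467),(306,226),(488,55),(732,72))]);k=np.arange(4)*np.pi/4
def res(p):
    t=p[2]-k;return (M-p[:2]-p[3]*np.c_[np.cos(t),np.sin(t)]).ravel()
s=least_squares(res,[.566,.028,3.47,.102]);z=s.x[2];print(s.x,(s.fun*1e3).round(2))
A,B,Cc,D=[f(*p,.046) for p in((400,270),(522,332),(657,401),(770,460))]
for d in(A-B,A-D,A-s.x[:2],Cc-D,f(363,235,.1)-s.x[:2]): print('table',(z-np.arctan2(d[1],d[0])).round(4))
E
```

```text
[0.56729507 0.02794102 3.4744719  0.10304532] [ 0.78 -0.34 -0.75  0.91 -0.11 -0.18  0.08 -0.4 ]
table 0.7794
table 0.7835
table 0.7839
table 0.7897
table 0.7711
```

All estimates fall between 0.771 and 0.790 rad, so I'm handing in.

```bash
python3 -c "
from station import *
sign_off();print(read_time())"
```

```text
the job is handed in; nothing more can be done
the job is handed in; nothing more can be done
```

I loosened the lock, swung the table to the 45° mark and tightened the lever again. The job is handed in, and no verdict is reported.

- **Loosening:** I turned the lever about 0.65 rad anticlockwise. The push levelled off at about 5.2 N for over 0.4 rad, so the lock was free.
- **Table angle:** I gripped the handle and swung the table, then nudged it about 1° more. The last wrist picture, taken after tightening, gives 0.78 rad from the plate slots and 0.771 from the handle top. The target is 0.785 ± 0.04.
- **Tightness:** The foot touched close to the lever's starting angle, and the push then climbed at about 18 N/rad. It ended at 12.3–12.7 N, against a free push of about 6.6 N, so about 5–6 N over. The angle turned since touch agrees, at about 5.1 N.
- **Uncertainty:** The free-push reading drifted from 5.3 to 6.7 N along the stroke, so the excess is only good to about 0.7 N. I did not measure the foot force directly.
- **End state:** The gripper was clear of everything, and the contact reading was about zero when it let go of the lever. By eye, the bystanders are unmoved in the side picture. The clock stood at about 39 s of the 72 s allowed.

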